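# Open the tea jar whose thread hand is unknown

### The job

I want a tea puck from the square glass jar in the bamboo rack, but nobody remembers whether its screw cap has an ordinary or a reversed thread: find out which way the cap loosens, turn it free and lift it straight off. Finish while still holding the cap, level and still, directly above its jar with about 5 to 10 cm of air between the jar's shoulder and the cap. Leave the round jar closed and everything else on the ledge where it stands.

Things in the scene. Friction and masses are not known exactly. Their poses are not given: they have to be found in the camera images.
- cap: Fluted steel screw cap of the SQUARE jar, to be taken off: round, 56 mm diameter (58 over the flutes), 28 mm tall, plus a straight rib 40 x 7 x 2 mm across its top; about 70 g. Origin: centre of its underside; z up along the thread axis, x along the rib. Closed at the start, its underside on the jar's shoulder; its side can be gripped across the diameter from above over its full height.
- neck_top (a point): Centre of the square jar's mouth, the top of its neck, hidden in the closed cap. The neck has a coarse three-start thread, right- or left-handed: it varies and cannot be seen. Turned the loosening way by 50 to 80 degrees from the start, the cap is free (stop at 84 to 92); the other way it moves 0 to 10 degrees, then stops hard. Closed it has 1 to 3 mm of upward play. Almost no torque is needed.
- jar: The SQUARE glass jar: 76 x 76 mm, standing upright and immovable in its well of the rack. Origin: centre of its underside; z up, x and y square to its sides. Its flat shoulder, on which the cap's underside rests, is 92 mm above the origin; the neck on its z axis stands 20 mm above the shoulder (37 mm diameter, 48 over the thread).
- rack: Bamboo jar rack screwed to the ledge, 90 x 200 mm: two square open wells 90 x 90 mm with walls 45 mm tall, 110 mm between centres, one jar in each. Origin: centre of its underside, on the ledge; y along the row of wells, z up. Either jar may be in either well.
- round_jar: The ROUND glass jar, 70 mm diameter, same heights and the same neck size as the square jar, immovable in the other well. Not to be opened. Origin: centre of its underside.
- round_jar_cap: Cap on the round jar, alike to the other cap. To be left alone. Origin: centre of its underside.
- cup: Porcelain handleless teacup, 73 mm diameter, 52 mm tall, mouth up, loose near one end of the rack; leave it. Origin: centre of its underside.
- infuser: Stainless steel basket tea infuser, 58 mm diameter (82 mm rim, two ears 114 mm over all), 59 mm tall, loose near the other end of the rack; leave it. Origin: centre of its underside.
- scoop: Flat bamboo tea scoop, 150 x 40 mm, 15 mm tall, loose in front of the rack; leave it. Origin: middle, on the ledge; x along it.
- teapot: Blue-glazed teapot with a clip-on lid, body 116 mm diameter, 205 mm from handle to spout, 121 mm tall; leave it. Origin: centre of its underside, x towards the spout.
- timer: Round white plastic kitchen timer with a dial, 72 mm diameter, 46 mm tall; leave it. Origin: centre of its underside.
Things that resemble listed ones, but are neither listed nor needed, are in the scene too. What is shaped like the cap but blue, pink or purple is not meant.

How it is judged:
On the way, in this order (a step that is already met when the one before it is completed fails the run):
1. the cap has been turned well round on its jar (over 29 degrees) before it comes up (angle between the x axis of cap and the x axis of jar, either way round above 0.5 rad and z of cap in the frame of jar below 0.11 m and horizontal distance between cap and jar below 0.01 m), for 0.05 s.
2. the cap is lifted off the neck in the gripper (z of cap in the frame of jar above 0.122 m and contact force between cap and the fingers above 0.5 N), for 0.2 s.
At the end, for the whole second after the job is handed in: The square jar's cap is held still in the fingers, level within 14 degrees, within 50 mm sideways of its jar's axis, its underside 40 to 125 mm above the jar's shoulder, touching neither jar nor the other cap; the round jar's cap is still on (moved less than 12 mm) (z of cap in the frame of jar between 0.132 and 0.217 m and horizontal distance between cap and jar below 0.05 m and angle between cap's own z axis and vertical below 0.25 rad and contact force between cap and the fingers above 0.5 N and contact force between cap and jar below 0.1 N and contact force between cap and round_jar_cap below 0.1 N and linear speed of cap below 0.03 m/s and distance of round_jar_cap from where it was at the start of the episode below 0.012 m); the arm keeps its last pose, push and grip.
It fails at once if the round jar's cap is lifted or moved by more than 12 mm (distance of round_jar_cap from where it was at the start of the episode above 0.012 m).
It fails at once if the cup, infuser, scoop, teapot or timer is moved by more than 25 mm (distance of any of cup, infuser, scoop, teapot, timer from where it was at the start of the episode above 0.025 m).
It also fails if it takes over 42 s, if anything falls off the work surface, if the arm or the gripper's body presses on something with over 40 N, if the wrist force passes 120 N, or if a joint passes its speed limit or range.

### The arm

A 7-joint arm with a two-finger parallel gripper is mounted at the origin on the work surface. World frame = base frame: x ahead of the robot, y to its left, z up, the work surface at z = 0. Lengths are in m, angles in rad, forces in N, time in s.
With the tool pointing down it reaches from about 0.425 to 0.875 m from the base axis. Payload 4.7 kg.
Tool frame: the origin (TCP) lies between the finger pads; the fingertips stand 22 mm ahead of it and the grasp point (between the pads) lies 3 mm ahead of it; z points along the fingers, y is the line along which they close (so a half turn about z gives the same grasp; the last joint's range is limited). The gripper opens to 87 mm and grips with 3 to 60 N. Pads are 19 mm wide; open, the fingers measure 117 mm over their backs; the gripper's body (75 mm by 190 mm) begins 51 mm behind the grasp point.
Start: joints at [-1.334, 0.321, -0.07, 1.45, 0.023, 1.371, -0.057], TCP at [0.144, 0.634, 0.245] pointing down, gripper open.
Joint ranges: [-2.86, 2.86], [-0.3, 2.09], [-1.38, 1.24], [0.06, 2.45], [-1.56, 4.7], [0.09, 2.05], [-2.69, 2.69]. Speed limits (rad/s): [2.57, 2.57, 3.14, 3.14, 3.14, 3.14, 3.14].

### API

Orientations are given as a rotation vector (axis times angle).
In Python, from bench import ctrl gives the robot as it stands. The module is installed in compiled form; this text tells all that it offers.
- The arm moves only by the tool send_rows, never from a script. Its argument "motion" is a list of rows, each an object with "claw": the opening, from -1 (shut) to 1 (fully open); "slide": the shift along the tool's x, y, z in mm, a list of three; "delta_rot": the turn, a rotation vector about the tool's x, y, z in rad, a list of three. In form: [{"claw": claw, "slide": [x, y, z], "delta_rot": [ax, ay, az]}, ...]. A call has 1 to 5 rows; each row is the pose to reach, as a shift and turn from the pose commanded when the call began, along the tool's axes at that moment; what a row does not reach only later rows make up. A row lasts 1/10 s, in which the tool goes at most 50 mm and 8.59 degrees, less where a joint would pass 70% of its speed; a pose out of reach is approached as far as the arm can. A call with a gripper value outside its range is refused whole. The fingers move at their own pace and stop on an object; "grip_force" is the grip in N (left out, the last holds). Time passes only in rows, so rows that repeat a pose let the fingers close. It gives the time, the measured TCP pose, the force, the opening and the grip force at its end, in the units of the state.
- ctrl.get_state(): the state, without advancing time (a new reading comes with each control period).
- ctrl.get_image(name): name is "side" or "top" or "wrist"; returns a dict with "color" (400x640x3 uint8, blue, green, red), "fx", "fy", "cx", "cy" (pixels), "pose" (4x4, takes a point from camera to world coordinates). Camera axes: x right, y down, z forward; pixel columns grow to the right and rows downward; lengths in m; the calibration is good to about 2 mm. A picture is of the moment at which its call begins. There is no depth.
- ctrl.close_job(): hands the job in; it is judged then, once.
The state is a dict: "time": time; "joint_positions": joint angles; "qd": joint speeds; "joint_torque": joint torques, N m; "position": TCP position; "tool_rot": TCP orientation; "ft_force": force on the tool from outside, world axes, zero at the start; "torque": the same for the moment, N m; "grip_width": opening from 0.0 (shut) to 1.0 (fully open); "grip_force": force on a finger pad.
Only numpy, scipy, OpenCV 4.12 (cv2) and the standard library are available. Lean on these libraries where they do the work, as an engineer would, in place of code of your own. Each camera call takes 0.05 s, during which the arm holds its last target. There are 200 camera calls.

## Working session

There is one attempt and no reset: what is moved stays moved. The work goes in short steps, Python scripts to look and compute and a tool call to move; the robot and the scene stay as the last step left them, time stands still between calls to the robot, and variables do not carry over. Pictures are saved under pics/ and viewed, at most 10 in all, crops included, and the job is handed in when it is done.

Besides the shell and the picture viewer there is one more tool, called as a command line: name --argument value ..., lists and objects as JSON in quotes. send_rows: Moves the arm, as the interface text tells. Its arguments: {"type":"object","properties":{"motion":{"type":"array","items":{"type":"object","properties":{"claw":{"type":"number"},"slide":{"type":"array","items":{"type":"number"}},"delta_rot":{"type":"array","items":{"type":"number"}}}}},"grip_force":{"type":"number"}},"required":["motion"]}

```bash
mkdir -p pics
cat > h.py <<'E'
import numpy as np, cv2, pickle
from bench import ctrl
def grab(n,tag):
    d=ctrl.get_image(n); cv2.imwrite(f'pics/{tag}.png',d['color']); pickle.dump(d,open(f'pics/{tag}.pkl','wb')); return d
def load(tag): return pickle.load(open(f'pics/{tag}.pkl','rb'))
def px2w(d,u,v,z):
    P=np.array(d['pose']); r=P[:3,:3]@np.array([(u-d['cx'])/d['fx'],(v-d['cy'])/d['fy'],1]); o=P[:3,3]
    return o+r*(z-o[2])/r[2]
def w2px(d,p):
    P=np.array(d['pose']); q=P[:3,:3].T@(np.array(p)-P[:3,3]); return d['fx']*q[0]/q[2]+d['cx'],d['fy']*q[1]/q[2]+d['cy']
E
python3 - <<'E'
from h import *
for n in ('top','side'):
    d=grab(n,n+'0'); print(n,d['fx'],d['cx'],d['cy'],np.round(d['pose'],3))
print(ctrl.get_state())
E
```

```text
top 462.28597121544783 321.46012534943327 195.72487574190941 [[ 0.005 -0.993  0.119  0.425]
 [-1.    -0.009 -0.026 -0.011]
 [ 0.027 -0.119 -0.993  1.396]
 [ 0.     0.     0.     1.   ]]
side 361.5563851614705 315.5293252094671 197.66736854526266 [[ 0.799 -0.435  0.416  0.106]
 [-0.601 -0.581  0.548 -0.628]
 [ 0.003 -0.688 -0.726  0.903]
 [ 0.     0.     0.     1.   ]]
{'time': 0.1, 'joint_positions': array([-1.33392676,  0.32173699, -0.07007358,  1.45155915,  0.02262344,
        1.37078652, -0.05691354]), 'qd': array([-0.00201882, -0.00071546,  0.00055878, -0.00344951,  0.00104869,
       -0.00041724,  0.00067421]), 'joint_torque': array([ 2.36056876e-04, -4.92577672e+01, -4.05640248e-01, -3.13395953e+01,
       -6.41578878e-02,  3.96370352e-02,  7.67773940e-05]), 'position': array([0.14356447, 0.63347984, 0.2435754 ]), 'tool_rot': array([-3.49181224e-01, -3.12205530e+00,  2.67372350e-03]), 'ft_force': array([-0.03721427,  0.14056907,  0.05313256]), 'torque': array([-0.014856  ,  0.02024931, -0.00182157]), 'grip_force': 0.0, 'grip_width': 0.9988433013733725}
```

View pics/top0.png

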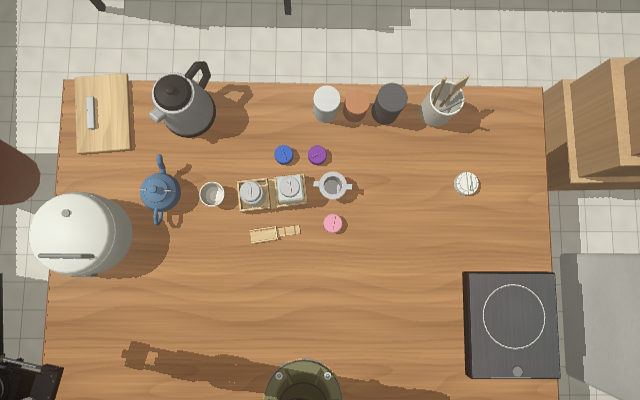

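View pics/side0.png

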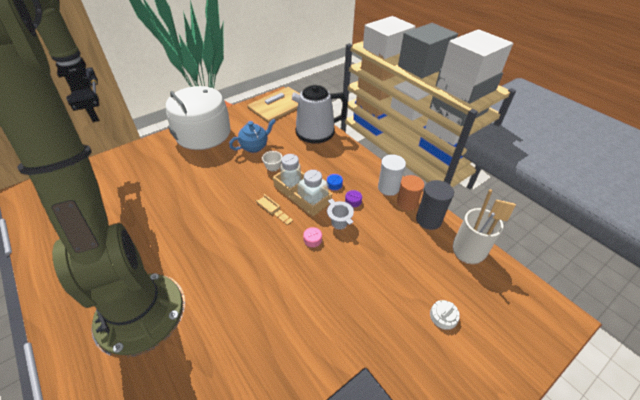

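The top view shows the rack with two capped jars, at pixels (252,192) and (290,187). The teapot, cup and infuser are at (160,190), (211,194) and (333,186). I'll enlarge to tell the square jar from the round one.

Run:
```python
from h import *
d=load('top0'); s=load('side0')
a=cv2.resize(d['color'][165:220,195:355],None,fx=5,fy=5,interpolation=cv2.INTER_CUBIC)
b=cv2.resize(s['color'][145:225,255:365],None,fx=4,fy=4,interpolation=cv2.INTER_CUBIC)
c=np.zeros((a.shape[0]+b.shape[0],800,3),np.uint8); c[:a.shape[0],:a.shape[1]]=a; c[a.shape[0]:,:b.shape[1]]=b
cv2.imwrite('pics/crop1.png',c); print(c.shape)
for u,v in ((252,191),(290,187)): print(px2w(d,u,v,.12))
```

```text
(595, 800, 3)
[0.58987338 0.14763598 0.12      ]
[0.60203296 0.04255264 0.12      ]
```

View pics/crop1.png

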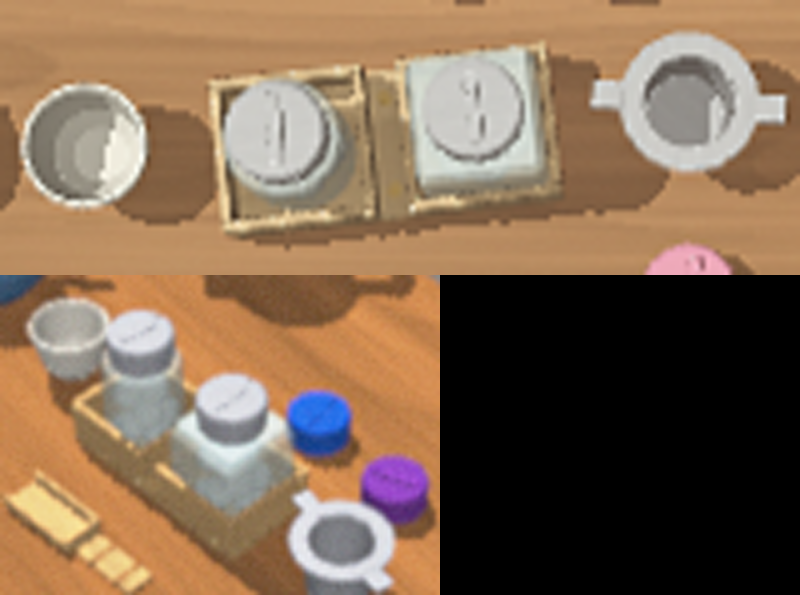

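Two capped jars sit in the rack. The one at top px (252,191) has a round body; the one at (289,187) has square glass filling its well, so that is the square jar. The side view agrees (square body below the cap at (313,176)). Next I'll triangulate its cap.

```bash
cat >> h.py <<'E'
from scipy.spatial.transform import Rotation as R
from scipy.optimize import least_squares
def delta(target,yaw_y):
    """slide(mm), rot for tool pointing down with tool y at yaw (deg), nearest half turn"""
    s=ctrl.get_state(); T=R.from_rotvec(s['tool_rot']); out=T.inv().apply(np.array(target)-s['position'])*1e3
    best=None
    for k in (0,180):
        a=np.radians(yaw_y+k); y=np.array([np.cos(a),np.sin(a),0]); z=np.array([0,0,-1.]); x=np.cross(y,z)
        rv=(T.inv()*R.from_matrix(np.c_[x,y,z])).as_rotvec()
        if best is None or np.linalg.norm(rv)<np.linalg.norm(best): best=rv
    return out.round(1),best.round(4)
E
python3 - <<'E'
from h import *
d=load('top0'); s=load('side0')
uv=[(d,(289,186.6)),(s,(313,176))]
f=lambda p: np.concatenate([np.subtract(w2px(c,p),q) for c,q in uv])
r=least_squares(f,[.6,.04,.12]); print(r.x,r.fun)
# rack corners, top rims z=.045
for q in ((225,235),(560,192),(545,45),(210,85)): print(px2w(d,195+q[0]/5,165+q[1]/5,.045))
print(px2w(d,195+468/5,165+80/5,.122),px2w(d,195+483/5,165+138/5,.122))
print(px2w(d,80,235,.15))
p=r.x.copy();p[2]=.28
print(delta(p,8),delta(p,0))
E
```

```text
[0.60441973 0.04468326 0.11922508] [ 0.25661028 -0.41756199 -0.55233858  0.07596523]
[0.53745954 0.19043105 0.045     ]
[ 0.56428245 -0.00478668  0.045     ]
[0.65164076 0.00487814 0.045     ]
[0.62585991 0.20153698 0.045     ]
[0.61857098 0.04658436 0.122     ] [0.5861128  0.03782496 0.122     ]
[0.46434089 0.59546332 0.15      ]
(array([-579.6, -472.5,  -35.6]), array([-1.4000e-03,  1.1000e-03,  1.2084e+00])) (array([-579.6, -472.5,  -35.6]), array([-1.400e-03,  1.200e-03,  1.348e+00]))
```

Cap estimate is (0.604, 0.044, 0.119). It agrees with the well centre from the rack corners (0.602, 0.044) and with the expected cap-top height of 0.12. I'll move above it.

send_rows --motion '[{"claw":1,"slide":[-580,-472,-35],"delta_rot":[0,0,1.2]},{"claw":1,"slide":[-580,-472,-35],"delta_rot":[0,0,1.2]},{"claw":1,"slide":[-580,-472,-35],"delta_rot":[0,0,1.2]},{"claw":1,"slide":[-580,-472,-35],"delta_rot":[0,0,1.2]},{"claw":1,"slide":[-580,-472,-35],"delta_rot":[0,0,1.2]}]'

```text
time: 0.6
position: [0.2986, 0.4354, 0.256]
tool_rot: [-1.477, -2.773, 0.001]
ft_force: [0.9, -0.4, 0.1]
grip_width: 1.003
grip_force: 0.0
```

Run:
```python
from h import *
print(ctrl.get_state()['position'],delta([.6044,.0447,.28],8))
```

```text
[0.29859361 0.43543149 0.25597718] (array([-494.9,   35.8,  -24. ]), array([-4.000e-04,  1.000e-04,  4.523e-01]))
```

send_rows --motion '[{"claw":1,"slide":[-495,36,-24],"delta_rot":[0,0,0.45]},{"claw":1,"slide":[-495,36,-24],"delta_rot":[0,0,0.45]},{"claw":1,"slide":[-495,36,-24],"delta_rot":[0,0,0.45]},{"claw":1,"slide":[-495,36,-24],"delta_rot":[0,0,0.45]},{"claw":1,"slide":[-495,36,-24],"delta_rot":[0,0,0.45]}]'

```text
time: 1.1
position: [0.4536, 0.2399, 0.2683]
tool_rot: [-2.051, -2.379, -0.0]
ft_force: [0.2, 0.1, -1.0]
grip_width: 0.999
grip_force: 0.0
```

Run:
```python
from h import *
print(ctrl.get_state()['position'],delta([.6044,.0447,.28],8))
```

```text
[0.45362475 0.23988651 0.26829544] (array([-215.3,  120.3,  -11.8]), array([-0.0001, -0.0003,  0.0085]))
```

send_rows --motion '[{"claw":1,"slide":[-215,120,-12],"delta_rot":[0,0,0]},{"claw":1,"slide":[-215,120,-12],"delta_rot":[0,0,0]},{"claw":1,"slide":[-215,120,-12],"delta_rot":[0,0,0]},{"claw":1,"slide":[-215,120,-12],"delta_rot":[0,0,0]},{"claw":1,"slide":[-215,120,-12],"delta_rot":[0,0,0]}]'

```text
time: 1.6
position: [0.6042, 0.0447, 0.2802]
tool_rot: [2.051, 2.379, -0.0]
ft_force: [1.2, -0.3, 0.3]
grip_width: 1.004
grip_force: 0.0
```

send_rows --motion '[{"claw":1,"slide":[0,0,0],"delta_rot":[0,0,0]},{"claw":1,"slide":[0,0,0],"delta_rot":[0,0,0]}]'

```text
time: 1.8
position: [0.6033, 0.0454, 0.2796]
tool_rot: [-2.055, -2.376, 0.002]
ft_force: [-0.3, 1.1, 0.7]
grip_width: 1.0
grip_force: 0.0
```

Run:
```python
from h import *
d=grab('wrist','wrist1'); s=ctrl.get_state(); print(s['position'],s['tool_rot'],s['joint_positions'],s['torque'],s['ft_force'])
print(w2px(d,[.6044,.0447,.12]), np.round(d['pose'],3))
```

```text
[0.6028749  0.04734063 0.27960994] [-2.05029955e+00 -2.37848657e+00  1.02804333e-03] [-0.61305605  0.2301188   0.5866092   1.5359562  -0.12861147  1.41569233
  0.12940008] [-0.09963171  0.03423813 -0.04739578] [0.33345374 0.4514724  0.21062158]
(np.float64(318.63972197088896), np.float64(191.61717470047128)) [[ 0.99   0.138  0.039  0.592]
 [ 0.144 -0.949 -0.282  0.123]
 [-0.002  0.285 -0.959  0.419]
 [ 0.     0.     0.     1.   ]]
```

View pics/wrist1.png

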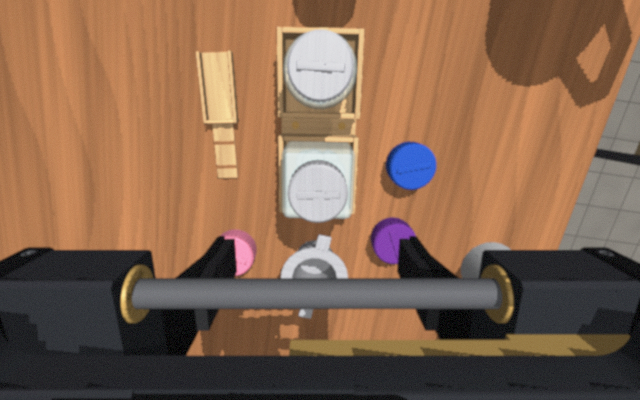

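The wrist view shows the square jar's cap centred at (318,190). The projection predicts (318.6,191.6), so we're aligned within about 1 mm and the open fingers straddle it. I'll descend with the fingertips stopping about 5 mm above the shoulder.

send_rows --motion '[{"claw":1,"slide":[0,0,45],"delta_rot":[0,0,0]},{"claw":1,"slide":[0,0,85],"delta_rot":[0,0,0]},{"claw":1,"slide":[0,0,115],"delta_rot":[0,0,0]},{"claw":1,"slide":[0,0,135],"delta_rot":[0,0,0]},{"claw":1,"slide":[0,0,145],"delta_rot":[0,0,0]}]'

```text
time: 2.35
position: [0.6011, 0.0493, 0.1329]
tool_rot: [-2.045, -2.381, 0.003]
ft_force: [0.4, 0.4, -0.1]
grip_width: 1.004
grip_force: 0.0
```

send_rows --motion '[{"claw":1,"slide":[0,0,8],"delta_rot":[0,0,0]},{"claw":1,"slide":[0,0,15],"delta_rot":[0,0,0]},{"claw":1,"slide":[0,0,15],"delta_rot":[0,0,0]},{"claw":1,"slide":[0,0,15],"delta_rot":[0,0,0]}]'

```text
time: 2.75
position: [0.6038, 0.047, 0.1211]
tool_rot: [2.051, 2.379, 0.002]
ft_force: [0.7, 0.6, -0.1]
grip_width: 0.999
grip_force: 0.0
```

send_rows --motion '[{"claw":-1,"slide":[0,0,0],"delta_rot":[0,0,0]},{"claw":-1,"slide":[0,0,0],"delta_rot":[0,0,0]},{"claw":-1,"slide":[0,0,0],"delta_rot":[0,0,0]},{"claw":-1,"slide":[0,0,0],"delta_rot":[0,0,0]},{"claw":-1,"slide":[0,0,0],"delta_rot":[0,0,0]}]' --grip_force 15

```text
time: 3.25
position: [0.6033, 0.0468, 0.1204]
tool_rot: [2.051, 2.38, 0.0]
ft_force: [0.4, -0.7, 0.1]
grip_width: 0.638
grip_force: 15.1
```

Run:
```python
from h import *
s=ctrl.get_state(); print({k:np.round(s[k],3) for k in s})
```

```text
{'time': np.float64(3.25), 'joint_positions': array([-0.584,  0.348,  0.56 ,  1.733, -0.203,  1.119,  0.186]), 'qd': array([-0.002,  0.   , -0.   , -0.001,  0.   , -0.001,  0.001]), 'joint_torque': array([ 2.0000e-02, -4.2139e+01,  5.9690e+00, -2.7971e+01, -5.0000e-02,
        9.0000e-02, -2.0000e-03]), 'position': array([0.603, 0.047, 0.12 ]), 'tool_rot': array([2.051, 2.38 , 0.   ]), 'ft_force': array([ 0.413, -0.661,  0.113]), 'torque': array([-0.159,  0.074, -0.004]), 'grip_force': np.float64(15.142), 'grip_width': np.float64(0.638)}
```

The opening is 55.5 mm, so the cap is held. Tool z points down, so an ordinary thread loosens with negative rotation. I'll probe 15° that way and read the torque.

send_rows --motion '[{"claw":-1,"slide":[0,0,0],"delta_rot":[0,0,-0.08]},{"claw":-1,"slide":[0,0,0],"delta_rot":[0,0,-0.16]},{"claw":-1,"slide":[0,0,0],"delta_rot":[0,0,-0.26]},{"claw":-1,"slide":[0,0,0],"delta_rot":[0,0,-0.26]},{"claw":-1,"slide":[0,0,0],"delta_rot":[0,0,-0.26]}]'

```text
time: 3.75
position: [0.6026, 0.0469, 0.1201]
tool_rot: [-1.728, -2.622, 0.001]
ft_force: [-3.4, 0.3, 2.3]
grip_width: 0.644
grip_force: 15.1
```

Run:
```python
from h import *
s=ctrl.get_state(); print({k:np.round(s[k],3) for k in s})
```

```text
{'time': np.float64(3.75), 'joint_positions': array([-0.55 ,  0.341,  0.516,  1.732, -0.186,  1.118,  0.429]), 'qd': array([-0.003, -0.001,  0.003,  0.   ,  0.004, -0.003,  0.004]), 'joint_torque': array([  0.23 , -42.097,   5.577, -29.221,   0.323,  -1.008,   0.453]), 'position': array([0.603, 0.047, 0.12 ]), 'tool_rot': array([-1.728e+00, -2.622e+00,  1.000e-03]), 'ft_force': array([-3.363,  0.269,  2.276]), 'torque': array([ 0.014,  0.699, -0.402]), 'grip_force': np.float64(15.105), 'grip_width': np.float64(0.644)}
```

There is an opposing torque of -0.40 N·m with slight slip, which is a hard stop. So the thread looks reversed. I'll turn clockwise and check that it goes freely.

send_rows --motion '[{"claw":-1,"slide":[0,0,0],"delta_rot":[0,0,0.12]},{"claw":-1,"slide":[0,0,0],"delta_rot":[0,0,0.24]},{"claw":-1,"slide":[0,0,0],"delta_rot":[0,0,0.36]},{"claw":-1,"slide":[0,0,0],"delta_rot":[0,0,0.45]},{"claw":-1,"slide":[0,0,0],"delta_rot":[0,0,0.45]}]'

```text
time: 4.25
position: [0.6037, 0.0468, 0.1203]
tool_rot: [2.268, 2.172, 0.0]
ft_force: [0.4, 0.1, -0.7]
grip_width: 0.644
grip_force: 15.1
```

Run:
```python
from h import *
s=ctrl.get_state(); print({k:np.round(s[k],3) for k in s})
```

```text
{'time': np.float64(4.25), 'joint_positions': array([-0.611,  0.353,  0.592,  1.734, -0.216,  1.119,  0.005]), 'qd': array([ 0.008, -0.003, -0.013,  0.001,  0.004,  0.005,  0.082]), 'joint_torque': array([ -0.098, -42.029,   6.54 , -28.262,  -0.11 ,   0.05 ,  -0.615]), 'position': array([0.604, 0.047, 0.12 ]), 'tool_rot': array([2.268, 2.172, 0.   ]), 'ft_force': array([ 0.368,  0.05 , -0.673]), 'torque': array([-0.131,  0.011,  0.005]), 'grip_force': np.float64(15.1), 'grip_width': np.float64(0.644)}
```

Turning clockwise is torque-free, so the thread is reversed. Continuing to about 85° in total.

send_rows --motion '[{"claw":-1,"slide":[0,0,0],"delta_rot":[0,0,0.12]},{"claw":-1,"slide":[0,0,0],"delta_rot":[0,0,0.25]},{"claw":-1,"slide":[0,0,0],"delta_rot":[0,0,0.38]},{"claw":-1,"slide":[0,0,0],"delta_rot":[0,0,0.5]},{"claw":-1,"slide":[0,0,0],"delta_rot":[0,0,0.6]}]'

```text
time: 4.75
position: [0.6056, 0.0475, 0.1212]
tool_rot: [2.808, 1.404, 0.008]
ft_force: [4.2, 0.5, -0.7]
grip_width: 0.646
grip_force: 15.1
```

send_rows --motion '[{"claw":-1,"slide":[0,0,0],"delta_rot":[0,0,0.12]},{"claw":-1,"slide":[0,0,0],"delta_rot":[0,0,0.25]},{"claw":-1,"slide":[0,0,0],"delta_rot":[0,0,0.36]},{"claw":-1,"slide":[0,0,0],"delta_rot":[0,0,0.43]},{"claw":-1,"slide":[0,0,0],"delta_rot":[0,0,0.43]}]'

```text
time: 5.25
position: [0.6065, 0.046, 0.1216]
tool_rot: [3.041, 0.775, 0.011]
ft_force: [6.0, -2.1, -0.2]
grip_width: 0.646
grip_force: 15.1
```

Run:
```python
from h import *
s=ctrl.get_state(); print({k:np.round(s[k],3) for k in s})
```

```text
{'time': np.float64(5.25), 'joint_positions': array([-0.754,  0.394,  0.78 ,  1.736, -0.301,  1.129, -0.955]), 'qd': array([ 0.007, -0.003, -0.006,  0.001,  0.005, -0.   ,  0.044]), 'joint_torque': array([ -1.257, -39.408,   7.581, -24.975,  -0.394,   1.916,  -0.43 ]), 'position': array([0.606, 0.046, 0.122]), 'tool_rot': array([3.041, 0.775, 0.011]), 'ft_force': array([ 6.027, -2.08 , -0.155]), 'torque': array([-0.422, -1.062,  0.035]), 'grip_force': np.float64(15.098), 'grip_width': np.float64(0.646)}
```

Turned 84° with no stop reached. Now a gentle test lift while watching the vertical force.

send_rows --motion '[{"claw":-1,"slide":[0,0,0],"delta_rot":[0,0,0]},{"claw":-1,"slide":[0,0,-2],"delta_rot":[0,0,0]},{"claw":-1,"slide":[0,0,-4],"delta_rot":[0,0,0]},{"claw":-1,"slide":[0,0,-6],"delta_rot":[0,0,0]},{"claw":-1,"slide":[0,0,-8],"delta_rot":[0,0,0]}]'

```text
time: 5.75
position: [0.6063, 0.0458, 0.1289]
tool_rot: [3.04, 0.777, 0.01]
ft_force: [7.7, -0.9, -5.9]
grip_width: 0.645
grip_force: 15.1
```

send_rows --motion '[{"claw":-1,"slide":[1,0.5,0],"delta_rot":[0,0,0]},{"claw":-1,"slide":[2,1,0],"delta_rot":[0,0,0]},{"claw":-1,"slide":[2,1,0],"delta_rot":[0,0,0]}]'

```text
time: 6.05
position: [0.6065, 0.046, 0.1288]
tool_rot: [3.043, 0.775, 0.003]
ft_force: [2.6, -3.1, 1.1]
grip_width: 0.645
grip_force: 15.1
```

Run:
```python
from h import *
s=ctrl.get_state(); print({k:np.round(s[k],3) for k in s})
d=grab('side','side2'); u,v=map(int,w2px(d,[.605,.045,.11]))
w=ctrl.get_image('wrist')['color']
a=cv2.resize(d['color'][v-45:v+45,u-50:u+50],None,fx=4,fy=4,interpolation=cv2.INTER_CUBIC)
b=w[20:380,120:520]
cv2.imwrite('pics/chk.png',np.hstack([a,b]))
```

```text
{'time': np.float64(6.05), 'joint_positions': array([-0.753,  0.39 ,  0.782,  1.725, -0.297,  1.148, -0.958]), 'qd': array([-0.003, -0.001,  0.001,  0.002,  0.001, -0.002, -0.005]), 'joint_torque': array([-1.8310e+00, -3.8948e+01,  6.5650e+00, -2.5841e+01, -8.8100e-01,
        1.2650e+00,  1.9000e-02]), 'position': array([0.607, 0.046, 0.129]), 'tool_rot': array([3.043e+00, 7.750e-01, 3.000e-03]), 'ft_force': array([ 2.604, -3.113,  1.117]), 'torque': array([-0.776, -0.651,  0.018]), 'grip_force': np.float64(15.11), 'grip_width': np.float64(0.645)}
```

View pics/chk.png

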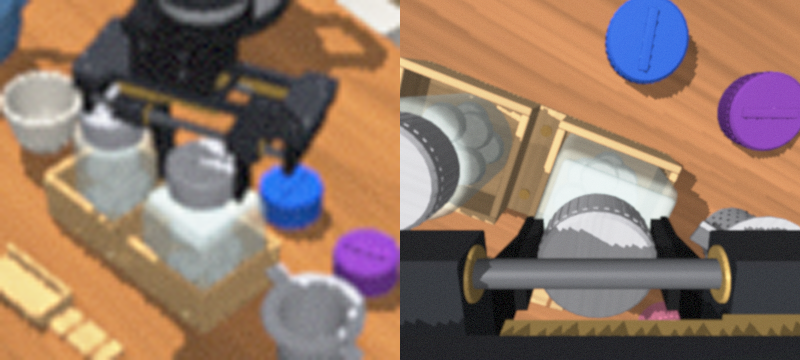

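The view shows the cap still between the pads and coming up clear of the shoulder. The vertical load dropped once I relieved the side force. A small sideways correction, then I'll keep lifting.

send_rows --motion '[{"claw":-1,"slide":[0,1,0],"delta_rot":[0,0,0]},{"claw":-1,"slide":[0,1,-3],"delta_rot":[0,0,0]},{"claw":-1,"slide":[0,1,-6],"delta_rot":[0,0,0]},{"claw":-1,"slide":[0,1,-9],"delta_rot":[0,0,0]},{"claw":-1,"slide":[0,1,-12],"delta_rot":[0,0,0]}]'

```text
time: 6.65
position: [0.6049, 0.0469, 0.14]
tool_rot: [-3.042, -0.775, 0.003]
ft_force: [0.0, 0.5, -1.3]
grip_width: 0.645
grip_force: 15.1
```

The forces have dropped to about the cap's weight, so it is free. Raising it to roughly 70 mm above the shoulder.

send_rows --motion '[{"claw":-1,"slide":[0,0,-8],"delta_rot":[0,0,0]},{"claw":-1,"slide":[0,0,-18],"delta_rot":[0,0,0]},{"claw":-1,"slide":[0,0,-30],"delta_rot":[0,0,0]},{"claw":-1,"slide":[0,0,-42],"delta_rot":[0,0,0]},{"claw":-1,"slide":[0,0,-52],"delta_rot":[0,0,0]}]'

```text
time: 7.15
position: [0.6064, 0.0462, 0.1941]
tool_rot: [-3.044, -0.775, -0.002]
ft_force: [1.1, 1.2, -0.3]
grip_width: 0.644
grip_force: 15.1
```

send_rows --motion '[{"claw":-1,"slide":[0,0,0],"delta_rot":[0,0,0]},{"claw":-1,"slide":[0,0,0],"delta_rot":[0,0,0]},{"claw":-1,"slide":[0,0,0],"delta_rot":[0,0,0]},{"claw":-1,"slide":[0,0,0],"delta_rot":[0,0,0]}]' --grip_force 20

```text
time: 7.55
position: [0.6056, 0.0461, 0.1916]
tool_rot: [-3.044, -0.775, 0.002]
ft_force: [0.6, -0.3, -1.0]
grip_width: 0.644
grip_force: 20.1
```

Run:
```python
from h import *
s=ctrl.get_state(); print({k:np.round(s[k],3) for k in s})
d=grab('side','side3'); u,v=map(int,w2px(d,[.605,.045,.13]))
w=ctrl.get_image('wrist')['color']
a=cv2.resize(d['color'][v-45:v+45,u-50:u+50],None,fx=4,fy=4,interpolation=cv2.INTER_CUBIC)
cv2.imwrite('pics/chk2.png',np.hstack([a,w[20:380,120:520]]))
```

```text
{'time': np.float64(7.55), 'joint_positions': array([-0.778,  0.33 ,  0.807,  1.657, -0.248,  1.262, -0.993]), 'qd': array([ 0.002,  0.   ,  0.002, -0.   , -0.001,  0.   ,  0.   ]), 'joint_torque': array([ 4.0000e-03, -3.7996e+01,  7.7620e+00, -2.9861e+01, -5.4000e-02,
       -3.8000e-02,  0.0000e+00]), 'position': array([0.606, 0.046, 0.192]), 'tool_rot': array([-3.044e+00, -7.750e-01,  2.000e-03]), 'ft_force': array([ 0.616, -0.295, -1.039]), 'torque': array([-0.08 ,  0.141,  0.044]), 'grip_force': np.float64(20.087), 'grip_width': np.float64(0.644)}
```

View pics/chk2.png

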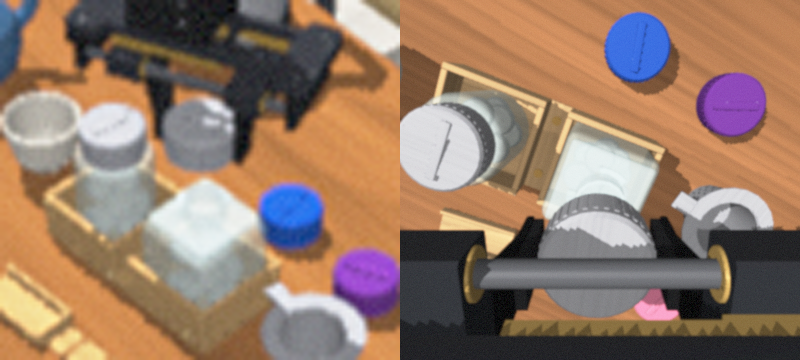

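The side view shows the cap held level in the fingers, about 7 cm above the exposed neck. The round jar is still capped and everything else is in place. Handing in.

```bash
python3 -c "
from bench import ctrl
print(ctrl.close_job())"
```

```text
the job is handed in; nothing more can be done
None
```

The square jar's cap has a reversed thread and loosens clockwise; I turned it free, lifted it off and handed in holding it level about 7 cm above the jar's shoulder, with the round jar still closed (no verdict was returned).

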